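Measure the inside depth of a pickling crock with a locking depth gauge

ROBOT

A 6-joint arm with a two-finger parallel gripper is mounted at the origin on a cart in front of the work surface, level with it; the furniture and walls round the work are solid. World frame = base frame: x ahead of the robot, y to its left, z up, the work surface at z = 0. Lengths are in m, angles in rad, forces in N, time in s.
With the tool pointing down it reaches from about 0.275 to 0.85 m from the base axis. Payload 19 kg.
Tool frame: the origin (TCP) lies midway between the tips of the shut fingers; the grasp point (between the pads) lies 19 mm behind it; z points along the fingers, y is the line along which they close (so a half turn about z gives the same grasp; the last joint's range is limited). The gripper opens to 85 mm and grips with 20 to 120 N. Pads are 22 mm wide; open, the fingers measure 114 mm over their backs; the gripper's body (76 mm by 85 mm) begins 54 mm behind the grasp point. The pads swing forward as they close: fully open they stand 13 mm farther back than shut.
Start: joints at [1.05, 0.15, 1.437, -0, 1.554, -0.134], TCP at [0.217, 0.532, 0.231] pointing down, gripper open.
Joint ranges: [-2.8, 2.8], [-0.68, 2.1], [0.12, 2.68], [-1.39, 4.53], [0.16, 2.79], [-2.81, 2.81]. Speed limits (rad/s): [1.89, 1.89, 2.22, 3.01, 3.01, 3.01].

INTERFACE

Orientations are given as a 3x3 rotation matrix whose columns are the frame's x, y, z axes.
In Python, from bench import arm gives the robot as it stands.
- The arm moves only by the shell command python3 -m jog 'ROWS' [FORCE]. ROWS is JSON, a list of rows, each a list of 3 entries, a list of its own where there are three numbers: the shift along the tool's x, y, z in m, then the turn, a rotation vector about the tool's x, y, z in degrees, then the opening, from 0 (shut) to 1 (fully open). A call has 1 to 20 rows; each row shifts and turns the commanded pose from where the row before left it, along the tool's axes as they then stand; what a row does not reach is not made up. A row lasts 1/8 s, in which the tool goes at most 62.5 mm and 10.7 degrees, less where a joint would pass 70% of its speed; a pose out of reach is approached as far as the arm can. A call with a gripper value outside its range is refused whole. The fingers move at their own pace and stop on an object; FORCE is the grip in N (left out, the last holds). Time passes only in rows, so rows that do not move let the fingers close. It gives the time, the measured TCP pose, the force, the opening and the grip force at its end, in the units of the state.
- arm.sense(): the state, without advancing time (a new reading comes with each control period).
- arm.get_image(name): name is "side" or "top" or "wrist"; returns the picture (480x640x3 uint8, red, green, blue); there is no depth.
- arm.camera_params(name): a dict with "vertical_fov" (degrees; the focal length in pixels is half the picture's height over the tangent of half this angle, whatever the lens; pixels are square), "cx", "cy" (the principal point, pixels), "rvec" (rotation vector, rad) and "tvec" (3), from world to camera coordinates, as OpenCV has them. Camera axes: x right, y down, z forward; pixel columns grow to the right and rows downward; lengths in m; the calibration is good to about 2 mm. A picture is of the moment at which its call begins: read the wrist's pose just before it. camera_params takes no time and is no camera call; for the wrist camera it gives the pose at the moment of the call.
- arm.hand_in(): hands the job in; it is judged then, once.
Trained networks look in the newest picture that a camera, given by its name, has taken for a name from the list of things; names that differ only in an ending like _2 or _b are one class to them, and where a whole thing is asked for, a point or a joint stands for the part that bears it (a point fixed in the world has none). Each returns a list of dicts, best first, with "p" (0 to 1); they miss things now and then, are a little off and sometimes report something else, mostly with a low value. They report only what shows in the picture. A call takes as long as a camera call.
- arm.look_for(query, camera): "at" ([column, row] in pixels, amid what is visible of it).
- arm.pinpoint(query, camera): "at" ([column, row] in pixels: a listed point, or the origin of a listed thing).
The state is a dict: "t": time; "q": joint angles; "qvel": joint speeds; "joint_efforts": joint torques, N m; "ee_pos": TCP position; "eef_rot": TCP orientation; "wrist_force": force on the tool from outside, world axes, zero at the start; "torque": the same for the moment, N m; "finger_gap": opening from 0.0 (shut) to 1.0 (fully open); "gripper_force": force on a finger pad.
Only numpy, scipy, OpenCV 4.12 (cv2) and the standard library are available. Lean on these libraries where they do the work, as an engineer would, in place of code of your own. Each camera call takes 0.05 s, during which the arm holds its last target. There are 200 camera calls.

TASK

I need the inside depth of the stoneware crock for a new pickle press: pick up the steel depth gauge by the blue grip on top of its rod, set its bridge bar flat across the middle of the crock's rim, and slide the rod down gently until the rubber foot just rests on the bottom. Then let go of the rod and press the red lever down flat so that the rod is locked at that depth. Leave the gauge standing on the crock with its foot still touching the bottom, and do not shift the crock or disturb the jar, bowl and tub nearby.

Things in the scene. Friction and masses are not known exactly. Their poses are not given: they have to be found in the camera images.
- crock: Loose, heavy (1.5 kg) round stoneware pickling crock standing on the hob, brown below and cream above; outside diameter 140, height 95, straight bore of 122 diameter, wall 9 thick, flat rim. Its base is thick and of unknown thickness: the flat floor inside lies somewhere between 61 and 81 below the rim. Origin: centre of the underside, z up.
- gauge: Loose depth gauge of about 0.52 kg: a steel bridge bar 170 x 30 x 10 (long along its x), with a clamp block (40 x 26, top at z = 32) on its middle through which an upright 8 mm rod slides, and a red locking lever on the +x side of the block. It starts standing on the hob on its bar, rod up. Origin: centre of the bar's underside (on the rod's axis); z up along the rod.
- probe (a joint): How far the rod has been slid down through the clamp block, m: 0 fully up, when the rubber foot's end is 4 mm above the bar's underside; 0.090 fully down, foot 86 mm below the underside. With the lever up the rod slides against a steady 1.8 N of friction and stays where it is left; lifted by the rod, the 0.45 kg bridge hangs at joint 0. With the lever down flat the rod is clamped.
- probe_grip (a point): Centre of the blue grip at the rod's top: 22 long (along gauge x) x 14 wide (along gauge y) x 24 high; pinch it from above across its 14 mm width (fingers closing along gauge y). With the rod fully up it is 150 mm above the bar's underside; it rides down with the rod.
- foot: Black rubber foot, 9 diameter, at the rod's lower end. The end that touches lies 4 mm above this origin (toward the grip), so with the rod fully up the origin is level with the bar's underside. The foot is sprung: it gives 1 mm for 2.5 N, up to 3 mm, then it is solid. A light push of 2 to 5 N makes it keep touching once the rod is let go.
- lever (a joint): Red cam lever, rad: 0 (start, up to 0.12) up at 45 degrees, unlocked; 0.785 pressed down flat along the bar, locked. Pivot at x = 16.5, z = 26 in the gauge frame, axis along gauge y; the lever is 70 long and points to gauge +x. It needs about 4 to 7 N pressed straight down 35 to 50 mm from the pivot, stiffening as it clamps, and stays where it is left.
- lever_press (a point): Point on the upper face of the red lever, 48 mm from its pivot, where to press; moves with the lever. With the lever flat this point is at x = 64, z = 32 in the gauge frame.
- spice_jar: Loose spice jar, 46 diameter x 108, behind the work; leave alone. Origin: centre of underside.
- bowl: Loose white rice bowl, 95 diameter x 49; leave alone. Origin: centre of underside.
- tub: Loose white tub with red lid, 67 diameter x 78; leave alone. Origin: centre of underside.

How it is judged:
On the way, in this order (a step that is already met when the one before it is completed fails the run):
1. The gauge stands flat across the crock's rim and its foot touches the bottom, with the lever still up (contact force between foot and crock above 0.2 N and value of joint lever below 0.3 rad and z of gauge in the frame of crock below 0.099 m), for 0.2 s.
2. The lever is pressed down flat while the foot touches the bottom (contact force between foot and crock above 0.1 N and value of joint lever above 0.7 rad), for 0.2 s.
At the end, for the whole second after the job is handed in: The gauge is let go and at rest, its bar flat on the crock's rim (within 4 mm in height and 3 degrees) with the rod within 20 mm of the crock's middle; the red lever is down (past 0.70 of 0.785 rad) and the foot still touches the crock's bottom (more than 0.1 N) (all of step 2 and z of gauge in the frame of crock between 0.09 and 0.099 m and angle between each of gauge, crock's own z axis and vertical below 0.05 rad and horizontal distance between gauge and crock below 0.02 m and linear speed of gauge below 0.01 m/s).
It fails at once if The foot is pressed on the crock with more than 12 N (contact force between foot and crock above 12 N).
It fails at once if The gauge as a whole is knocked or pressed on the crock with more than 35 N (contact force between gauge and crock above 35 N).
It fails at once if The crock is shifted by more than 25 mm (distance of crock from where it was at the start of the episode above 0.025 m).
It fails at once if The spice jar, bowl or tub is disturbed (moved more than 15 mm) (distance of any of spice_jar, bowl, tub from where it was at the start of the episode above 0.015 m).
It also fails if it takes over 72 s, if anything falls off the work surface, if the arm or the gripper's body presses on something with over 40 N, if the wrist force passes 120 N, or if a joint passes its speed limit or range.

## Working session

There is one attempt and no reset: what is moved stays moved. The work goes in short steps, Python scripts to look and compute and a shell command to move; the robot and the scene stay as the last step left them, time stands still between calls to the robot, and variables do not carry over. Pictures are saved under pics/ and viewed, at most 10 in all, crops included, and the job is handed in when it is done.

```bash
ls; mkdir -p pics
cat > h.py <<'E'
import numpy as np, cv2
from bench import arm
def ray(cam,uv):
    c=arm.camera_params(cam); f=240/np.tan(np.radians(c["vertical_fov"])/2)
    R,_=cv2.Rodrigues(np.array(c["rvec"],float)); t=np.array(c["tvec"],float)
    d=R.T@np.array([(uv[0]-c["cx"])/f,(uv[1]-c["cy"])/f,1]); return -R.T@t,d
def onz(cam,uv,z):
    o,d=ray(cam,uv); return o+d*(z-o[2])/d[2]
def tri(l):
    A=0;b=0
    for cam,uv in l:
        o,d=ray(cam,uv); d=d/np.linalg.norm(d); P=np.eye(3)-np.outer(d,d); A=A+P; b=b+P@o
    return np.linalg.solve(A,b)
def save(cam,name): 
    im=arm.get_image(cam); cv2.imwrite("pics/"+name,im[:,:,::-1]); return im
E
python3 - <<'E'
from h import *
np.set_printoptions(precision=4,suppress=True)
s=arm.sense(); print(s["t"],s["ee_pos"],s["wrist_force"],s["finger_gap"]);print(s["eef_rot"])
a=save("top","top0.png"); b=save("side","side0.png")
for q in ["crock","gauge","probe_grip","lever_press","foot","spice_jar","bowl","tub"]:
    for c in ["top","side"]:
        r=arm.pinpoint(q,c)[:2]
        print(q,c,[(np.round(x["at"],1),round(x["p"],2)) for x in r])
E
```

```text
pics
0.0 [0.2168 0.5323 0.2307] [-0.3598  0.2988 -0.2241] 1.0007199461092802
[[-0.9261  0.3772 -0.0006]
 [ 0.3772  0.9261 -0.001 ]
 [ 0.0001 -0.0012 -1.    ]]
crock top [(array([259.9, 296.8]), 0.56)]
crock side [(array([229.3, 261.3]), 0.8)]
gauge top [(array([401.8, 284.3]), 0.9)]
gauge side [(array([315.2, 353.9]), 0.82)]
probe_grip top [(array([422.7, 291.7]), 0.63)]
probe_grip side [(array([314.4, 284.6]), 0.71)]
lever_press top [(array([419.5, 314. ]), 0.8)]
lever_press side [(array([230.3, 260.5]), 0.63), (array([292.5, 343.8]), 0.56)]
foot top []
foot side []
spice_jar top [(array([366.6, 168.6]), 0.77)]
spice_jar side [(array([394.5, 277.8]), 0.97)]
bowl top [(array([229.4, 177.7]), 0.76)]
bowl side []
tub top [(array([299. , 176.8]), 0.62)]
tub side [(array([351. , 241.4]), 0.83), (array([314.1, 351.3]), 0.2)]
```

Run:
```python
from h import *
np.set_printoptions(precision=4,suppress=True)
for n,t,s in [("crock",(259.9,296.8),(229.3,261.3)),("gauge",(401.8,284.3),(315.2,353.9)),("grip",(422.7,291.7),(314.4,284.6)),("lever",(419.5,314),(292.5,343.8)),("jar",(366.6,168.6),(394.5,277.8)),("tub",(299,176.8),(351,241.4))]:
    print(n,tri([("top",t),("side",s)]),onz("top",t,0),onz("side",s,0))
print("bowl",onz("top",(229.4,177.7),0))
a=cv2.imread("pics/top0.png");b=cv2.imread("pics/side0.png")
cv2.imwrite("pics/both0.png",cv2.resize(np.vstack([a[100:400,120:520],b[180:480,120:520]]),(800,1200))[0:1200])
cv2.imwrite("pics/t.png",cv2.resize(a[100:400,120:520],(800,600)));cv2.imwrite("pics/s.png",cv2.resize(b[180:480,120:520],(800,600)))
```

```text
crock [ 0.4436  0.2206 -0.0033] [0.4462 0.219  0.    ] [0.4401 0.2184 0.    ]
gauge [ 0.4727 -0.0562 -0.0131] [ 0.4724 -0.0535  0.    ] [ 0.4679 -0.0663  0.    ]
grip [ 0.4676 -0.0621  0.1526] [ 0.4585 -0.0938  0.    ] [0.5513 0.0792 0.    ]
lever [ 0.4217 -0.0755  0.0595] [ 0.4158 -0.0876  0.    ] [ 0.4458 -0.0286  0.    ]
jar [0.6931 0.017  0.0035] [0.696  0.0153 0.    ] [0.6932 0.0208 0.    ]
tub [0.6769 0.1466 0.007 ] [0.6786 0.1465 0.    ] [0.6813 0.1539 0.    ]
bowl [0.6756 0.2814 0.    ]
```

View pics/t.png

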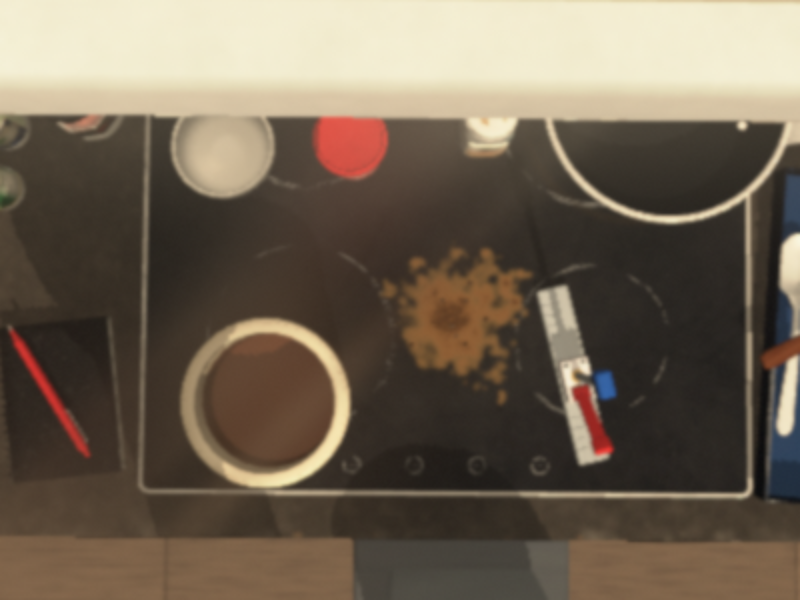

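View pics/s.png

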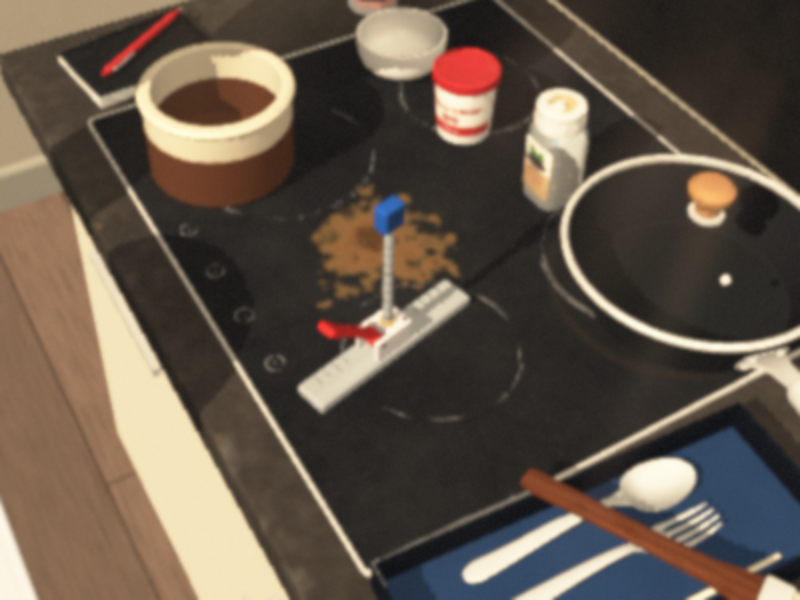

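The top crop shows the crock rim centred at about (265,402). The gauge bar runs from (553,290) to (590,462) with its lever toward the robot, and the blue grip is at (606,385). The side crop agrees.

Run:
```python
from h import *
np.set_printoptions(precision=4,suppress=True)
f=lambda x,y:(120+x/2,100+y/2)
print("rim",onz("top",f(265,402),.095), [onz("top",f(*p),.095)[:2] for p in [(180,402),(350,402),(265,317),(265,488)]])
a=onz("top",f(553,290),.01);b=onz("top",f(590,462),.01);print(a,b,np.linalg.norm(a-b),(a+b)/2)
d=(b-a)/np.linalg.norm(b-a);print("gx",d)
print("grip top",onz("top",f(606,385),.16),"side", onz("side",(120+390/2,180+215/2),.15))
R=np.array(arm.sense()["eef_rot"]); gy=np.array([-d[1],d[0],0])
for s in (1,-1):
    y=gy*s; ang=np.degrees(np.arctan2(y[1],y[0])-np.arctan2(R[1,1],R[0,1])); print("world turn z",(ang+180)%360-180)
g=np.array([.4676,-.0621,.24]); print("tool shift to hover TCP z .24",R.T@(g-arm.sense()["ee_pos"]))
```

```text
rim [0.4462 0.2205 0.095 ] [array([0.4456, 0.2939]), array([0.4468, 0.147 ]), array([0.5196, 0.2216]), array([0.3724, 0.2194])]
[ 0.5476 -0.0416  0.01  ] [ 0.3848 -0.0771  0.01  ] 0.1666894342783734 [ 0.4662 -0.0594  0.01  ]
gx [-0.9771 -0.2128  0.    ]
grip top [ 0.4675 -0.0615  0.16  ] side [ 0.4659 -0.0652  0.15  ]
world turn z -145.55468236665135
world turn z 34.44531763334868
tool shift to hover TCP z .24 [-0.4565 -0.4561 -0.0087]
```

```bash
python3 -m jog '[[[-0.035,-0.035,0],[0,0,0],1],[[-0.035,-0.035,0],[0,0,0],1],[[-0.035,-0.035,0],[0,0,0],1],[[-0.035,-0.035,0],[0,0,0],1],[[-0.035,-0.035,0],[0,0,0],1],[[-0.035,-0.035,0],[0,0,0],1],[[-0.035,-0.035,0],[0,0,0],1],[[-0.035,-0.035,0],[0,0,0],1],[[-0.035,-0.035,0],[0,0,0],1],[[-0.035,-0.035,0],[0,0,0],1],[[-0.035,-0.035,0],[0,0,0],1],[[-0.035,-0.035,0],[0,0,0],1],[[-0.0365,-0.036,-0.009],[0,0,0],1],[[0,0,0],[0,0,-8.6],1],[[0,0,0],[0,0,-8.6],1],[[0,0,0],[0,0,-8.6],1],[[0,0,0],[0,0,-8.6],1],[[0,0,0],[0,0,0],1]]' 60
python3 - <<'E'
from h import *
np.set_printoptions(precision=4,suppress=True)
s=arm.sense();print(s["ee_pos"]);print(s["eef_rot"])
save("wrist","w1.png")
for q in ["probe_grip","gauge","lever_press"]: 
    r=arm.pinpoint(q,"wrist")[:1]
    for x in r: print(q,x["at"],x["p"],onz("wrist",x["at"],{"probe_grip":.15,"gauge":0,"lever_press":.06}[q]))
E
```

```text
t: 3.15
ee_pos: [0.4676, -0.062, 0.2403]
eef_rot: [[-0.977, -0.211, -0.0], [-0.211, 0.977, -0.0], [0.0, -0.0, -1.0]]
wrist_force: [-0.9, 1.1, -0.4]
finger_gap: 1.001
gripper_force: 0.0
[ 0.4676 -0.062   0.2403]
[[-0.9774 -0.2113 -0.    ]
 [-0.2113  0.9774 -0.0001]
 [ 0.     -0.0001 -1.    ]]
probe_grip [315.1, 248.2] 0.97 [ 0.4666 -0.059   0.15  ]
gauge [311.8, 198.3] 0.64 [ 0.465  -0.0609  0.    ]
lever_press [309.4, 155.9] 0.67 [ 0.4214 -0.0724  0.06  ]
```

View pics/w1.png

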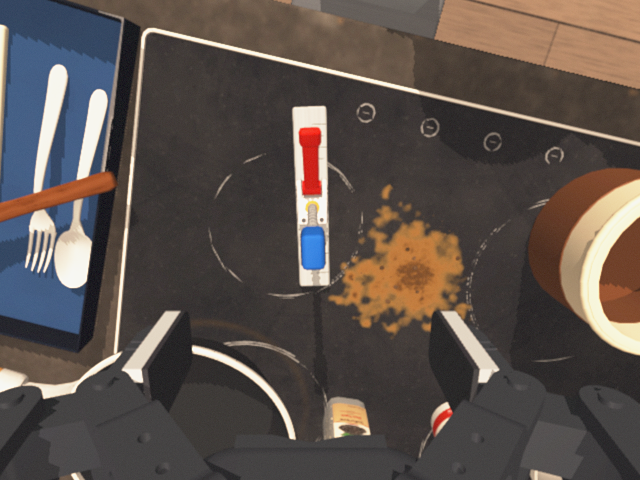

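The wrist picture shows the gauge between the fingers. The grip is at (313,248), and the bar ends are at about (309,107) and (315,286).

Run:
```python
from h import *
np.set_printoptions(precision=4,suppress=True)
R=np.array(arm.sense()["eef_rot"]);p=np.array(arm.sense()["ee_pos"])
a=onz("wrist",(309.5,107),.01);b=onz("wrist",(314.5,286),.01);print(a,b,np.linalg.norm(a-b),(a+b)/2)
d=R.T@(a-b);print(d,np.degrees(np.arctan2(d[1],d[0])))
print(R.T@(np.array([.467,-.0605,.131])-p))
im=cv2.imread("pics/w1.png");m=((im[:,:,0]>120)&(im[:,:,2]<60)).astype(np.uint8);m[:200]=0;m[300:]=0;m[:,:290]=0;m[:,340:]=0
ys,xs=np.nonzero(m);print(xs.min(),xs.max(),ys.min(),ys.max(),onz("wrist",((xs.min()+xs.max())/2,250),.162))
```

```text
[ 0.3845 -0.0803  0.01  ] [ 0.549 -0.04   0.01 ] 0.16939654682743668 [ 0.4668 -0.0602  0.01  ]
[ 0.1693 -0.005  -0.    ] -1.6818753196866398
[0.0003 0.0016 0.1093]
301 324 227 268 [ 0.4642 -0.0612  0.162 ]
```

```bash
python3 -m jog '[[[0.0003,0.0014,0],[0,0,-1.7],1],[[0,0,0.035],[0,0,0],1],[[0,0,0.035],[0,0,0],1],[[0,0,0.027],[0,0,0],1],[[0,0,0.012],[0,0,0],0.6],[[0,0,0],[0,0,0],0.3],[[0,0,0],[0,0,0],0],[[0,0,0],[0,0,0],0],[[0,0,0],[0,0,0],0],[[0,0,0],[0,0,0],0],[[0,0,0],[0,0,0],0]]' 60
```

```text
t: 4.72
ee_pos: [0.4673, -0.0607, 0.1315]
eef_rot: [[-0.971, -0.241, 0.001], [-0.241, 0.971, -0.0], [-0.001, -0.0, -1.0]]
wrist_force: [3.7, 0.4, 0.9]
finger_gap: 0.155
gripper_force: 61.2
```

```bash
python3 -m jog '[[[0,0,-0.008],[0,0,0],0],[[0,0,-0.022],[0,0,0],0],[[0,0,-0.03],[0,0,0],0],[[0,0,-0.035],[0,0,0],0],[[0,0,-0.025],[0,0,0],0],[[0,0,-0.01],[0,0,0],0],[[0,0,0],[0,0,0],0]]'
python3 - <<'E'
from h import *
np.set_printoptions(precision=4,suppress=True)
s=arm.sense();R=np.array(s["eef_rot"]);p=np.array(s["ee_pos"])
print("shift to crock",R.T@(np.array([.446,.2205,p[2]])-p))
save("side","s2.png");save("wrist","w2.png")
for c in("side","wrist"):
    for q in("probe_grip","gauge"): print(c,q,[(x["at"],x["p"]) for x in arm.pinpoint(q,c)[:1]])
for x in arm.pinpoint("gauge","side")[:1]+arm.pinpoint("probe_grip","side")[:1]: o=onz("side",x["at"],p[2]-.131);print(o, onz("side",x["at"],p[2]+.019))
E
```

```text
t: 5.6
ee_pos: [0.467, -0.0607, 0.2611]
eef_rot: [[-0.971, -0.241, -0.0], [-0.241, 0.971, -0.0], [0.0, -0.0, -1.0]]
wrist_force: [0.4, 0.3, -5.3]
finger_gap: 0.151
gripper_force: 60.3
shift to crock [-0.0473  0.278  -0.    ]
side probe_grip [([314.6, 218.1], 0.6)]
side gauge [([312.4, 296.8], 0.71)]
wrist probe_grip [([312.3, 340.8], 0.76)]
wrist gauge [([310.0, 228.3], 0.62)]
[ 0.463  -0.0628  0.1301] [ 0.3838 -0.1961  0.2801]
[0.5668 0.1085 0.1301] [ 0.4633 -0.0651  0.2801]
```

View pics/s2.png

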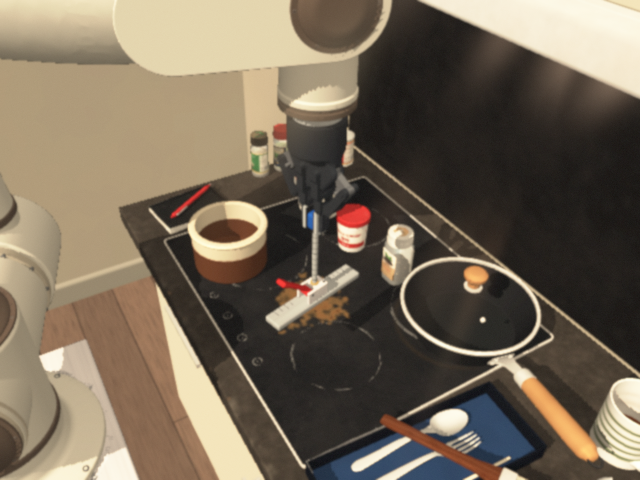

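The gauge hangs level from the grip. The side picture shows the bar at about (312,297), clear of the hob.

```bash
python3 -m jog '[[[-0.002,0.01,0],[0,0,0],0],[[-0.004,0.022,0],[0,0,0],0],[[-0.006,0.035,0],[0,0,0],0],[[-0.007,0.042,0],[0,0,0],0],[[-0.007,0.042,0],[0,0,0],0],[[-0.007,0.042,0],[0,0,0],0],[[-0.006,0.036,0],[0,0,0],0],[[-0.005,0.027,0],[0,0,0],0],[[-0.003,0.015,0],[0,0,0],0],[[-0.0003,0.007,0],[0,0,0],0],[[0,0,0],[0,0,0],0],[[0,0,0],[0,0,0],0]]'
python3 - <<'E'
from h import *
s=arm.sense();np.set_printoptions(precision=4,suppress=True);print(s["ee_pos"])
a=save("top","t3.png");b=save("wrist","w3.png")
cv2.imwrite("pics/c3.png",np.hstack([cv2.resize(a[200:400,150:350],(400,400)),cv2.resize(b,(400,300),interpolation=cv2.INTER_AREA)[:].repeat(1,0) if 0 else cv2.copyMakeBorder(cv2.resize(b,(400,300)),0,100,0,0,cv2.BORDER_CONSTANT)])[:,:,::-1])
E
```

```text
t: 7.5
ee_pos: [0.4462, 0.2198, 0.2613]
eef_rot: [[-0.971, -0.24, 0.0], [-0.24, 0.971, -0.0], [0.0, -0.0, -1.0]]
wrist_force: [0.3, -0.1, -5.3]
finger_gap: 0.151
gripper_force: 60.3
[0.4462 0.2198 0.2613]
```

View pics/c3.png

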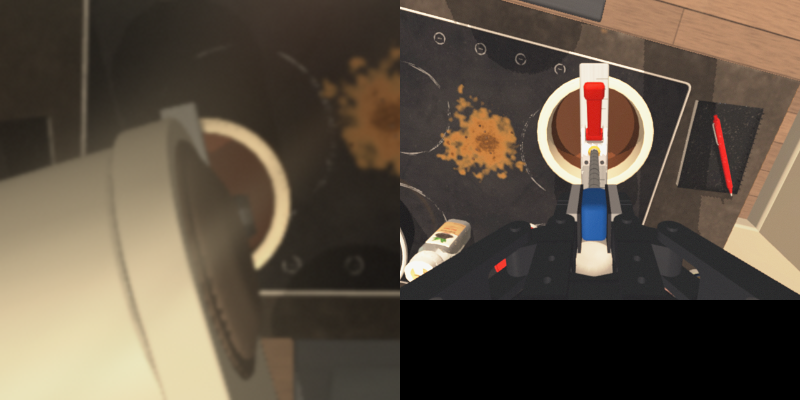

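The wrist view has the rim centred at about (313,210) px and the bar lying across its middle.

Run:
```python
from h import *
np.set_printoptions(precision=4,suppress=True)
for p in [(313,210),(220,210),(405,210),(313,122),(313,299)]: print(onz("wrist",p,.095))
```

```text
[0.4386 0.2205 0.095 ]
[0.456  0.1501 0.095 ]
[0.4213 0.2901 0.095 ]
[0.3747 0.2045 0.095 ]
[0.5121 0.2388 0.095 ]
```

```bash
python3 -m jog '[[[0.0027,0.002,0.004],[0,0,0],0],[[0,0,0.012],[0,0,0],0],[[0,0,0.01],[0,0,0],0],[[0,0,0.004],[0,0,0],0],[[0,0,0.001],[0,0,0],0],[[0,0,0.001],[0,0,0],0],[[0,0,0.001],[0,0,0],0],[[0,0,0.001],[0,0,0],0],[[0,0,0.001],[0,0,0],0],[[0,0,0.001],[0,0,0],0],[[0,0,0.001],[0,0,0],0],[[0,0,0.001],[0,0,0],0],[[0,0,0],[0,0,0],0]]'
```

```text
t: 9.22
ee_pos: [0.4429, 0.2218, 0.2232]
eef_rot: [[-0.971, -0.241, -0.0], [-0.241, 0.971, -0.0], [0.0, -0.0, -1.0]]
wrist_force: [0.3, 0.1, -1.7]
finger_gap: 0.153
gripper_force: 61.0
```

```bash
python3 -m jog '[[[0,0,0.004],[0,0,0],0],[[0,0,0.006],[0,0,0],0],[[0,0,0.007],[0,0,0],0],[[0,0,0.008],[0,0,0],0],[[0,0,0.008],[0,0,0],0],[[0,0,0.008],[0,0,0],0],[[0,0,0.007],[0,0,0],0],[[0,0,0.004],[0,0,0],0],[[0,0,0.002],[0,0,0],0],[[0,0,0.001],[0,0,0],0],[[0,0,0],[0,0,0],0]]'
python3 - <<'E'
from h import *
save("wrist","w4.png");save("side","s4.png")
E
```

```text
t: 10.6
ee_pos: [0.4429, 0.2218, 0.1682]
eef_rot: [[-0.971, -0.241, -0.0], [-0.241, 0.971, -0.0], [0.0, -0.0, -1.0]]
wrist_force: [0.6, 1.5, -1.5]
finger_gap: 0.151
gripper_force: 60.8
```

View pics/w4.png

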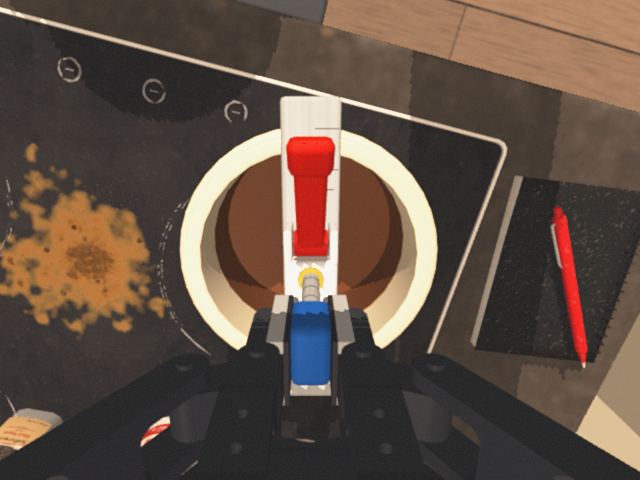

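The bar sits across the rim with the lever up at (310,150). I'll feel for the bottom in small steps and stop as soon as the force rises.

```bash
cat > chk.py <<'E'
import sys
from bench import arm
s=arm.sense();f=s["wrist_force"][2];print(round(s["t"],2),round(s["ee_pos"][2],4),round(f,2))
sys.exit(f>float(sys.argv[1]))
E
python3 -m jog '[[[0,0,0.001],[0,0,0],0],[[0,0,0.001],[0,0,0],0]]' >/dev/null; python3 chk.py 3 && python3 -m jog '[[[0,0,0.001],[0,0,0],0],[[0,0,0.001],[0,0,0],0]]'>/dev/null; python3 chk.py 3 && python3 -m jog '[[[0,0,0.001],[0,0,0],0],[[0,0,0.001],[0,0,0],0]]' >/dev/null; python3 chk.py 3 && python3 -m jog '[[[0,0,0.001],[0,0,0],0],[[0,0,0],[0,0,0],0]]'>/dev/null; python3 chk.py 3
```

```text
10.95 0.1663 0.24
10.95 0.1663 0.24
10.95 0.1663 0.24
10.95 0.1663 0.24False
False
False
False
```

```bash
sed -i 's/sys.exit(f>float(sys.argv\[1\]))/sys.exit(int(f>float(sys.argv[1])))/' chk.py
python3 -m jog '[[[0,0,0.001],[0,0,0],0],[[0,0,0.001],[0,0,0],0],[[0,0,0.001],[0,0,0],0],[[0,0,0.001],[0,0,0],0]]' >/dev/null; python3 chk.py 1.5 && python3 -m jog '[[[0,0,0.001],[0,0,0],0],[[0,0,0.001],[0,0,0],0]]'>/dev/null && python3 chk.py 1.5 && python3 -m jog '[[[0,0,0.001],[0,0,0],0],[[0,0,0.001],[0,0,0],0]]' >/dev/null && python3 chk.py 1.5 && python3 -m jog '[[[0,0,0.001],[0,0,0],0],[[0,0,0.001],[0,0,0],0]]'>/dev/null && python3 chk.py 1.5  && python3 -m jog '[[[0,0,0.001],[0,0,0],0],[[0,0,0.001],[0,0,0],0]]'>/dev/null && python3 chk.py 1.5 && python3 -m jog '[[[0,0,0.001],[0,0,0],0],[[0,0,0.001],[0,0,0],0]]'>/dev/null && python3 chk.py 1.5
```

```text
11.45 0.1622 1.14
11.7 0.1602 0.88
11.95 0.1582 0.58
12.2 0.1562 1.7
```

```bash
python3 -m jog '[[[0,0,0],[0,0,0],0]]'>/dev/null; python3 chk.py 3;python3 -m jog '[[[0,0,0.0005],[0,0,0],0],[[0,0,0.0005],[0,0,0],0]]'>/dev/null; python3 chk.py 2.5 && python3 -m jog '[[[0,0,0.0005],[0,0,0],0],[[0,0,0.0005],[0,0,0],0]]'>/dev/null && python3 chk.py 3
```

```text
12.32 0.1561 -2.37
12.57 0.1553 0.91
12.82 0.1543 0.73
```

```bash
for i in 1; do :; done
python3 -m jog '[[[0,0,0.001],[0,0,0],0]]'>/dev/null; python3 chk.py 2.2 && python3 -m jog '[[[0,0,0.001],[0,0,0],0]]'>/dev/null && python3 chk.py 2.2 && python3 -m jog '[[[0,0,0.001],[0,0,0],0]]' >/dev/null && python3 chk.py 2.2 && python3 -m jog '[[[0,0,0.001],[0,0,0],0]]'>/dev/null && python3 chk.py 2.2  && python3 -m jog '[[[0,0,0.001],[0,0,0],0]]'>/dev/null && python3 chk.py 2.2 && python3 -m jog '[[[0,0,0.001],[0,0,0],0]]'>/dev/null && python3 chk.py 2.2 && python3 -m jog '[[[0,0,0.001],[0,0,0],0]]'>/dev/null && python3 chk.py 2.2  && python3 -m jog '[[[0,0,0.001],[0,0,0],0]]'>/dev/null && python3 chk.py 2.2 && python3 -m jog '[[[0,0,0.001],[0,0,0],0]]'>/dev/null && python3 chk.py 2.2  && python3 -m jog '[[[0,0,0.001],[0,0,0],0]]'>/dev/null && python3 chk.py 2.2
```

```text
12.95 0.1533 1.52
13.07 0.1522 1.13
13.2 0.1512 0.87
13.32 0.1502 1.97
13.45 0.1492 0.57
13.57 0.1482 1.34
13.7 0.1472 1.41
13.82 0.1462 1.3
13.95 0.1452 2.09
14.07 0.1443 4.09
```

```bash
python3 -m jog '[[[0,0,0.0004],[0,0,0],0]]'>/dev/null; python3 chk.py 9;python3 -m jog '[[[0,0,0],[0,0,0],0],[[0,0,0],[0,0,0],0]]'>/dev/null; python3 chk.py 9
```

```text
14.2 0.144 4.18
14.45 0.144 4.0
```

```bash
python3 -m jog '[[[0,0,0],[0,0,0],0.2],[[0,0,0],[0,0,0],0.3],[[0,0,0],[0,0,0],0.4],[[0,0,0],[0,0,0],0.4],[[0,0,-0.01],[0,0,0],0.4],[[0,0,-0.03],[0,0,0],0.4],[[0,0,-0.03],[0,0,0],0.4],[[0,0,-0.016],[0,0,0],0.4],[[0,0,0],[0,0,0],0],[[0,0,0],[0,0,0],0],[[0,0,0],[0,0,0],0]]'
python3 - <<'E'
from h import *
np.set_printoptions(precision=4,suppress=True)
s=arm.sense();R=np.array(s["eef_rot"]);p=np.array(s["ee_pos"])
save("wrist","w5.png");save("side","s5.png")
for q,z in [("probe_grip",.163),("lever_press",.159),("gauge",.095)]:
    for x in arm.pinpoint(q,"wrist")[:1]:
        o=onz("wrist",x["at"],z); print(q,x["at"],x["p"],o,"tool",R.T@(o-p))
E
```

```text
t: 15.82
ee_pos: [0.4426, 0.2217, 0.2289]
eef_rot: [[-0.971, -0.241, -0.001], [-0.241, 0.971, -0.001], [0.002, -0.0, -1.0]]
wrist_force: [-0.1, 0.0, 0.1]
finger_gap: -0.0
gripper_force: 0.0
probe_grip [311.8, 260.1] 0.82 [0.4412 0.2225 0.163 ] tool [0.0011 0.0012 0.0659]
lever_press [310.8, 171.1] 0.64 [0.3949 0.2104 0.159 ] tool [0.0489 0.0006 0.07  ]
gauge [311.1, 227.9] 0.6 [0.4414 0.2223 0.095 ] tool [0.0009 0.0009 0.1339]
```

View pics/w5.png

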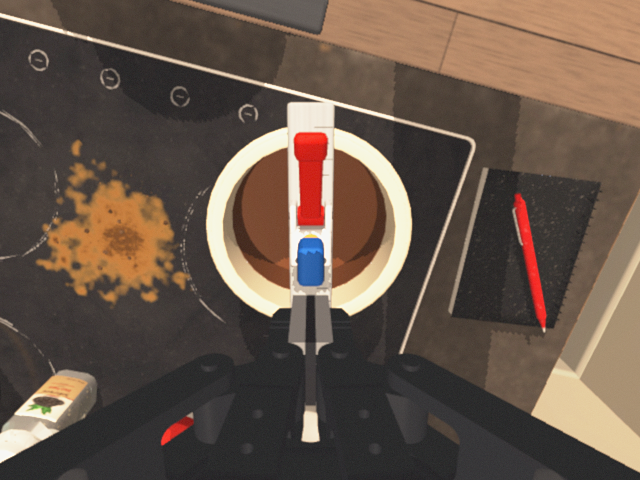

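The gauge stands centred and released, with the grip at (311,260) and the lever at (310,180), still up. Next I press the lever.

```bash
python3 -m jog '[[[0.02,0,0],[0,0,0],0],[[0.025,0.0005,0],[0,0,0],0],[[0.016,0,0.01],[0,0,0],0],[[0,0,0.02],[0,0,0],0],[[0,0,0.013],[0,0,0],0],[[0,0,0.005],[0,0,0],0],[[0,0,0.005],[0,0,0],0],[[0,0,0.005],[0,0,0],0],[[0,0,0.005],[0,0,0],0]]'; python3 chk.py 12 && python3 -m jog '[[[0,0,0.004],[0,0,0],0],[[0,0,0.004],[0,0,0],0],[[0,0,0.004],[0,0,0],0],[[0,0,0.004],[0,0,0],0]]' && python3 chk.py 12 &&  python3 -m jog '[[[0,0,0.003],[0,0,0],0],[[0,0,0.003],[0,0,0],0],[[0,0,0.002],[0,0,0],0]]'; python3 chk.py 12
```

```text
t: 17.2
ee_pos: [0.383, 0.2075, 0.1672]
eef_rot: [[-0.971, -0.241, -0.001], [-0.241, 0.971, -0.0], [0.001, 0.0, -1.0]]
wrist_force: [-9.0, -1.7, 10.6]
finger_gap: -0.0
gripper_force: 5.1
17.2 0.1672 10.57
t: 17.7
ee_pos: [0.3836, 0.2076, 0.1507]
eef_rot: [[-0.971, -0.241, 0.0], [-0.241, 0.971, -0.0], [0.0, -0.0, -1.0]]
wrist_force: [-0.5, -1.5, 3.8]
finger_gap: 0.0
gripper_force: 1.3
17.7 0.1507 3.78
t: 18.08
ee_pos: [0.3835, 0.2075, 0.1427]
eef_rot: [[-0.971, -0.241, -0.0], [-0.241, 0.971, -0.0], [0.0, -0.0, -1.0]]
wrist_force: [-1.9, -0.5, 2.6]
finger_gap: -0.0
gripper_force: 1.4
18.07 0.1427 2.58
```

```bash
python3 -m jog '[[[0,0,0.003],[0,0,0],0],[[0,0,0.003],[0,0,0],0],[[0,0,0.002],[0,0,0],0]]' >/dev/null; python3 chk.py 12 && python3 -m jog '[[[0,0,0.002],[0,0,0],0],[[0,0,0.002],[0,0,0],0]]'>/dev/null && python3 chk.py 14 &&  python3 -m jog '[[[0,0,0.001],[0,0,0],0]]'>/dev/null && python3 chk.py 14 &&  python3 -m jog '[[[0,0,0.001],[0,0,0],0]]'>/dev/null && python3 chk.py 14 &&  python3 -m jog '[[[0,0,0.001],[0,0,0],0]]'>/dev/null && python3 chk.py 14 &&  python3 -m jog '[[[0,0,0.001],[0,0,0],0]]'>/dev/null && python3 chk.py 14 &&  python3 -m jog '[[[0,0,0.001],[0,0,0],0]]'>/dev/null && python3 chk.py 14
```

```text
18.45 0.1346 3.13
18.7 0.1307 3.5
18.82 0.1297 3.05
18.95 0.1288 3.51
19.07 0.1279 2.21
19.2 0.1271 10.43
19.32 0.1265 18.55
```

The force jumped at z = 0.127, which is the height of the flat lever. I'll lift and check.

```bash
python3 -m jog '[[[0,0,0],[0,0,0],0],[[0,0,0],[0,0,0],0],[[0,0,-0.003],[0,0,0],0],[[0,0,-0.02],[0,0,0],0],[[0,0,-0.04],[0,0,0],0],[[0,0,-0.04],[0,0,0],0],[[-0.04,0,0],[0,0,0],0],[[-0.04,0,0],[0,0,0],0],[[0,0,0],[0,0,0],0]]'
python3 - <<'E'
from h import *
np.set_printoptions(precision=4,suppress=True)
a=save("wrist","w6.png");b=save("side","s6.png")
for q,z in [("probe_grip",.163),("lever_press",.127),("gauge",.095),("crock",0)]:
    for c in("wrist","side"):
      for x in arm.pinpoint(q,c)[:1]: print(c,q,x["at"],x["p"],onz(c,x["at"],z))
cv2.imwrite("pics/c6.png",np.hstack([cv2.resize(a[60:360,160:460],(400,400)),cv2.resize(b[150:310,150:310],(400,400))])[:,:,::-1])
E
```

```text
t: 20.45
ee_pos: [0.4629, 0.227, 0.2279]
eef_rot: [[-0.971, -0.24, -0.001], [-0.24, 0.971, -0.001], [0.001, -0.0, -1.0]]
wrist_force: [-0.5, -0.3, 0.2]
finger_gap: -0.002
gripper_force: 0.0
wrist probe_grip [311.1, 227.0] 0.85 [0.441  0.2226 0.163 ]
side probe_grip [224.8, 190.8] 0.75 [0.4453 0.2197 0.163 ]
wrist lever_press [312.1, 105.8] 0.64 [0.3803 0.2081 0.127 ]
side lever_press [196.4, 221.5] 0.58 [0.3816 0.2057 0.127 ]
wrist gauge [311.1, 199.7] 0.65 [0.4397 0.2224 0.095 ]
side gauge [224.6, 222.7] 0.89 [0.4384 0.2184 0.095 ]
side crock [232.3, 262.2] 0.86 [0.4441 0.2131 0.    ]
```

View pics/c6.png

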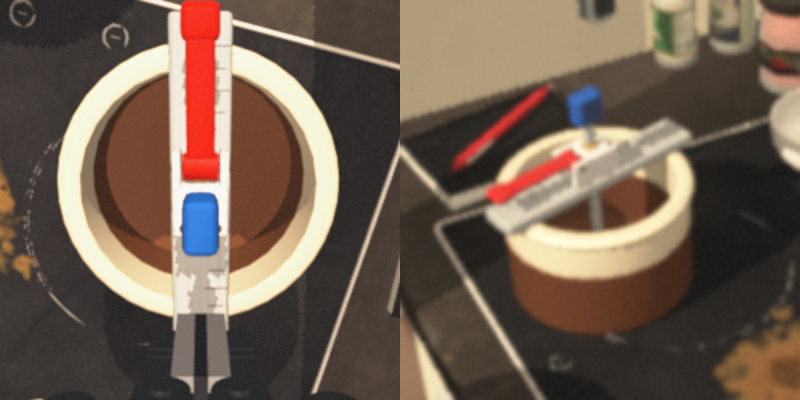

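The lever lies flat along the bar, and the bar is level across the rim and has not moved.

```bash
python3 -c "
from bench import arm
print(arm.hand_in())"
```

```text
the job is handed in; nothing more can be done
None
```

The gauge is standing on the crock with its rod on the bottom and the red lever pressed flat, and the job is handed in. No verdict came back. I judged foot contact by the steady 4 N I felt before letting go, and I did not measure it again after locking the lever.

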